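# Turn the coffee-pod tote to the front and stack the second tote on it

### The arm

A 7-joint arm with a two-finger parallel gripper is mounted at the origin on the work surface. World frame = base frame: x ahead of the robot, y to its left, z up, the work surface at z = 0. Lengths are in m, angles in rad, forces in N, time in s.
With the tool pointing down it reaches from about 0.4 to 0.85 m from the base axis. Payload 4.5 kg.
Tool frame: the origin (TCP) lies at the very end of the fingers, on their centre line; the grasp point (between the pads) lies 19 mm behind it; z points along the fingers, y is the line along which they close (so a half turn about z gives the same grasp; the last joint's range is limited). The gripper opens to 88 mm and grips with 3 to 60 N. Pads are 18 mm wide; open, the fingers measure 123 mm over their backs; the gripper's body (75 mm by 187 mm) begins 45 mm behind the grasp point.
Start: joints at [-1.199, 0.689, -0.195, 1.565, 0.157, 0.902, -0.215], TCP at [0.207, 0.59, 0.239] pointing down, gripper open.
Joint ranges: [-3.01, 3.01], [-0.46, 2.08], [-1.47, 1.51], [0.13, 2.56], [-1, 4.14], [0.04, 2.09], [-2.66, 2.66]. Speed limits (rad/s): [2.57, 2.57, 3.14, 3.14, 3.14, 3.14, 3.14].

### API

Orientations are given as a unit quaternion [x, y, z, w].
In Python, from plant import r, eyes, nets gives the robot as it stands.
- The arm moves only by the shell command python3 -m pendant 'ROWS' [FORCE]. ROWS is JSON, a list of rows, each an object of numbers: "claw": the opening, from 0 (shut) to 1 (fully open); "dx", "dy", "dz": the shift along the world's x, y, z in mm; "twist": the turn about the world's z in rad. In form: [{"claw": .., "dx": .., "dy": .., "dz": .., "twist": ..}, ...]. A call has 1 to 8 rows; each row is the pose to reach, as a shift and turn from the pose commanded when the call began; what a row does not reach only later rows make up. A row lasts 1/10 s, in which the tool goes at most 50 mm and 8.59 degrees, less where a joint would pass 70% of its speed; a pose out of reach is approached as far as the arm can. A call with a gripper value outside its range is refused whole. The fingers move at their own pace and stop on an object; FORCE is the grip in N (left out, the last holds). Time passes only in rows, so rows that repeat a pose let the fingers close. It gives the time, the measured TCP pose, the force, the opening and the grip force at its end, in the units of the state.
- r.get_state(): the state, without advancing time (a new reading comes with each control period).
- eyes.snapshot(name): name is "scene" or "top"; returns (picture, depth): 420x560x3 uint8, blue, green, red; 420x560 float32, m along the optical axis (not along the pixel's ray), 0 where there is no reading.
- eyes.camera_info(name): a dict with "K" (3x3 intrinsics, pixels), "world_to_cam" (4x4, takes a point from world to camera coordinates). Camera axes: x right, y down, z forward; pixel columns grow to the right and rows downward; lengths in m; the calibration is good to about 2 mm. A picture is of the moment at which its call begins. camera_info takes no time and is no camera call.
- r.finish_job(): hands the job in; it is judged then, once.
Trained networks look in the newest picture that a camera, given by its name, has taken for a name from the list of things; names that differ only in an ending like _2 or _b are one class to them, and where a whole thing is asked for, a point or a joint stands for the part that bears it (a point fixed in the world has none). Each returns a list of dicts, best first, with "confidence" (0 to 1); they miss things now and then, are a little off and sometimes report something else, mostly with a low value. They report only what shows in the picture. A call takes as long as a camera call. They do not tell look-alikes from the thing itself.
- nets.spot_in(camera, query): "box" ([left, top, width, height] as shares, 0 to 1, of the picture: columns of its width, rows of its height, round what is visible of it).
- nets.place_of(camera, query): "position" ([column, row] as shares, 0 to 1, of the picture: columns of its width, rows of its height: a listed point, or the origin of a listed thing).
The state is a dict: "clock": time; "q": joint angles; "qd": joint speeds; "joint_torque": joint torques, N m; "tool_pos": TCP position; "eef_rot": TCP orientation; "contact_force": force on the tool from outside, world axes, zero at the start; "moment": the same for the moment, N m; "opening": opening from 0.0 (shut) to 1.0 (fully open); "finger_force": force on a finger pad.
Only numpy, scipy, OpenCV 4.12 (cv2) and the standard library are available. Lean on these libraries where they do the work, as an engineer would, in place of code of your own. Each camera call takes 0.05 s, during which the arm holds its last target. There are 200 camera calls.

### The job

The tote with the coffee pods has been left turned on its swivel: first turn it until its low front is squarely over the front edge (the bright strip) of the swivel's base. Then lift the empty tote (it has a carry bar) and set it down gently on top, without dropping it, the opposite way round so that it stacks on the ledges instead of nesting down onto the pods, sitting level with its own low front towards the far side. Leave the other things on the counter where they are.

Things in the scene. Friction and masses are not known exactly. Their poses are not given: they have to be found in the camera images.
- upper_tote: Loose grey upper tote, empty, 0.28-0.49 kg: 168 mm long (x), 124 wide (y) over the rim, 76 high, walls 4, narrowing to 139 x 80 at the floor. Its -x end (front) is cut low, 34 mm high. Feet outside the long sides at x = +50 and -20 mm, 16 mm long, out to y = +-49 mm, flush with the underside. Only this tote has a carry bar. Origin: centre of underside, z up.
- upper_bar (a point): Centre of the upper tote's carry bar across the middle of its mouth: 14 mm wide (tote's x), 14 mm high (top 3 mm above the rim), 108 mm long along the tote's y, 72 mm above its underside. The space below and beside it is open.
- upper_front (a point): Middle of the top edge of the upper tote's low front: 74 mm from its origin along its -x, 34 mm up.
- swivel_base: Fixed base of the swivel: a square dark steel plate 150 x 150 x 12 mm with a bright strip, 20 mm wide and 13 high, along its front (-x) edge, on the robot's side. Origin: centre of its underside; x, y along its edges. The swivel axis is vertical through its centre.
- lower_bottom (a point): Centre of the underside of the lower tote, 20 mm above the counter on the swivel axis; the axes turn with the tote. The lower tote is fixed on the swivel, has the upper one's shape and size (low 34 mm front at -x) but no carry bar, and holds four coffee pods (tops 40 mm above its underside).
- lower_seat (a point): Centre of the lower tote at ledge height, 68 mm above its underside. Four ledges inside its long walls, 26 mm long, at x = -50 and +20 mm, from y = +-42 mm out to the wall. A tote set in the opposite way round rests its feet on them: underside at this point, play 5 mm in x, 3 mm in y. The same way round, the feet miss the ledges and it sinks some 25 mm deeper, to the pods.
- lower_front (a point): Middle of the top edge of the lower tote's low front: 74 mm from the swivel axis along the tote's -x, 34 mm above its underside.
- lower_tote (a joint): Angle of the lower tote against the base (rad), counter-clockwise from above; 0 and 6.283 are the same: low front over the base's front edge. Stops at -0.7 and 7.0. Friction 0.25 N m (4 N at an end), no spring: it stays where left. Push sideways on the outside of a long side near an end; the rim (62 mm from the middle line, 96 mm above the counter) is outermost.
- mug: Bystander: a white mug, 76 mm across and 90 mm tall. Origin: centre of its underside.
- spoon: Bystander: a steel spoon, 160 mm long, lying flat. Origin: mid-length, on its underside.
- sugar_jar: Bystander: a glass jar with a steel cap, 72 mm across and 110 mm tall. Origin: centre of its underside.
- carafe: Bystander: a glass coffee carafe with black lid and handle, 124 mm across, 115 mm tall. Origin: centre of its underside.
- tumbler: Bystander: a dark steel tumbler, 74 mm across and 155 mm tall. Origin: centre of its underside.
- bowl: Bystander: a white bowl, 110 mm across and 50 mm tall. Origin: centre of its underside.
Not all that is in view belongs to the job. What is shaped like the upper_tote but blue or red is not meant.

How it is judged:
By the outcome, as a careful person would: the job done as asked, in the order asked, and still so for the second after the job is handed in, with the robot touching nothing.
It also fails if it takes over 64 s, if anything falls off the work surface, if the arm or the gripper's body presses on something with over 40 N, if the wrist force passes 120 N, or if a joint passes its speed limit or range.

## Working session

There is one attempt and no reset: what is moved stays moved. The work goes in short steps, Python scripts to look and compute and a shell command to move; the robot and the scene stay as the last step left them, time stands still between calls to the robot, and variables do not carry over. Pictures are saved under pics/ and viewed, at most 10 in all, crops included, and the job is handed in when it is done.

```bash
ls; mkdir -p pics; python3 - <<'E'
from plant import r,eyes,nets
import cv2,numpy as np
s=r.get_state();print(s['clock'],s['tool_pos'],s['eef_rot'],s['opening'])
ims=[]
for c in ("scene","top"):
    im,d=eyes.snapshot(c);cv2.imwrite(f'pics/{c}0.png',im);np.save(f'{c}0.npy',d)
    for q in ("upper_tote","upper_bar","upper_front","swivel_base","lower_seat","lower_front"):
        print(c,q,[(np.round(np.array(o['position'])*[560,420]).astype(int).tolist(),round(o['confidence'],2)) for o in nets.place_of(c,q)][:4])
    I=eyes.camera_info(c);print(I['K'].tolist(),np.round(I['world_to_cam'],4).tolist())
E
```

```text
pics
0.0 [0.20695409 0.58906804 0.23791764] [ 1.68008557e-01  9.85785112e-01 -9.11173426e-04 -8.88465936e-05] 1.0007589036191138
scene upper_tote [([194, 198], 0.97), ([118, 200], 0.89), ([330, 156], 0.76), ([236, 254], 0.58)]
scene upper_bar [([334, 140], 0.94), ([235, 241], 0.8), ([193, 179], 0.65), ([110, 185], 0.57)]
scene upper_front [([116, 214], 0.98), ([219, 230], 0.88), ([348, 162], 0.86), ([197, 206], 0.73)]
scene swivel_base [([349, 223], 0.66)]
scene lower_seat [([352, 213], 0.94)]
scene lower_front [([326, 213], 0.95)]
[[462.1663912570294, 0.0, 288.22165273113023], [0.0, 462.1663912570294, 211.1157157076888], [0.0, 0.0, 1.0]] [[0.3201, 0.9473, -0.0132, -0.1671], [0.8143, -0.2822, -0.5073, -0.371], [-0.4843, 0.1517, -0.8617, 1.6028], [0.0, 0.0, 0.0, 1.0]]
top upper_tote [([438, 293], 0.75), ([333, 202], 0.73), ([207, 277], 0.62), ([357, 278], 0.57)]
top upper_bar [([448, 297], 0.95), ([336, 196], 0.75), ([361, 275], 0.75), ([205, 277], 0.62)]
top upper_front [([443, 270], 0.97), ([198, 251], 0.72), ([361, 254], 0.65), ([345, 220], 0.57)]
top swivel_base [([226, 190], 0.65), ([213, 137], 0.48)]
top lower_seat [([222, 187], 0.85)]
top lower_front [([249, 202], 0.92)]
[[481.61349206574005, 0.0, 278.1863003642027], [0.0, 481.61349206574005, 203.79276744688963], [0.0, 0.0, 1.0]] [[0.0035, -1.0, -0.0059, 0.0111], [-0.9862, -0.0025, -0.1655, 0.5242], [0.1655, 0.0064, -0.9862, 1.3739], [0.0, 0.0, 0.0, 1.0]]
```

View pics/scene0.png

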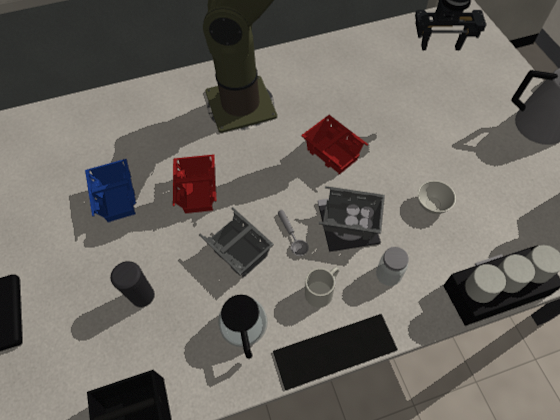

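View pics/top0.png

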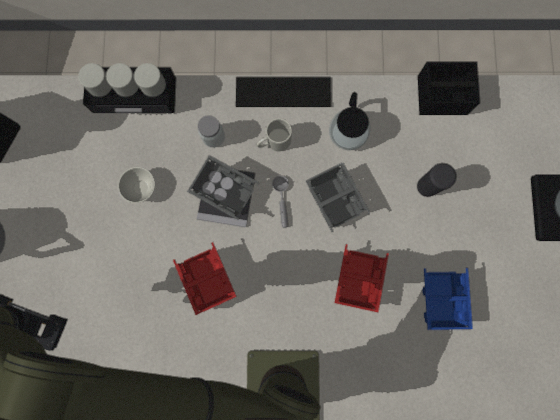

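The grey tote with the bar is at top (337,196) / scene (240,243). Its look-alikes are red at top (205,277) and (361,275), blue at (447,297), and the grey tote with pods and no bar at (222,187), which is the lower one. I'll check the two grey ones in a close crop and measure them.

```bash
cat > h.py <<'E'
from plant import r,eyes,nets
import cv2,numpy as np
def ray(c,u,v,z):
    "world point on pixel ray at height z"
    I=eyes.camera_info(c);T=np.linalg.inv(I['world_to_cam']);d=T[:3,:3]@np.linalg.inv(I['K'])@[u,v,1.];o=T[:3,3]
    return o+d*(z-o[2])/d[2]
def cloud(c,d):
    I=eyes.camera_info(c);K=I['K'];v,u=np.nonzero(d>0);z=d[v,u]
    P=np.linalg.inv(K)@np.array([u*z,v*z,z]);T=np.linalg.inv(I['world_to_cam'])
    return (T[:3,:3]@P).T+T[:3,3],u,v
def hmap(c,d,x0,x1,y0,y1,res=.002):
    P,u,v=cloud(c,d);H=np.zeros((int((x1-x0)/res),int((y1-y0)/res)))
    i=((x1-P[:,0])/res).astype(int);j=((y1-P[:,1])/res).astype(int)
    m=(i>=0)&(j>=0)&(i<H.shape[0])&(j<H.shape[1]);np.maximum.at(H,(i[m],j[m]),P[m,2]);return H
E
python3 - <<'E'
from h import *
d=np.load('top0.npy');im=cv2.imread('pics/top0.png');s=cv2.imread('pics/scene0.png')
a=cv2.resize(im[145:235,180:380],(800,360),interpolation=cv2.INTER_CUBIC)
b=cv2.resize(s[180:280,200:400],(480,240),interpolation=cv2.INTER_CUBIC)
o=np.zeros((600,800,3),np.uint8);o[:360]=a;o[360:,:480]=b;cv2.imwrite('pics/crop1.png',np.clip(o*1.6,0,255).astype(np.uint8))
P,u,v=cloud('top',d)
for n,(u0,u1,v0,v1) in dict(low=(180,262,150,215),up=(300,380,155,235)).items():
    m=(u>u0)&(u<u1)&(v>v0)&(v<v1);Q=P[m]
    for lo,hi in ((.03,.2),(.06,.085),(.085,.11)):
        q=Q[(Q[:,2]>lo)&(Q[:,2]<hi)]
        if len(q)>5:
            b=cv2.minAreaRect(q[:,:2].astype(np.float32));print(n,lo,hi,len(q),np.round(b[0],4),np.round(b[1],4),round(b[2],1),q[:,2].max().round(4))
# strip
for uv in ((198,218),(246,223),(200,203),(250,207)): print(uv,ray('top',*uv,.013).round(4))
print('lowfront',ray('top',249,202,.054).round(4),'seat',ray('top',222,187,.088).round(4))
print('bar',ray('top',336,196,.072).round(4),'front',ray('top',345,220,.034).round(4),'scene bar',ray('scene',235,241,.072).round(4),'front',ray('scene',219,230,.034).round(4))
print('scene low front',ray('scene',326,213,.054).round(4),'seat',ray('scene',352,213,.088).round(4))
E
```

```text
low 0.03 0.2 1864 [0.5664 0.1705] [0.1669 0.1246] 60.7 0.1042
low 0.06 0.085 585 [0.5685 0.171 ] [0.1509 0.1067] 60.8 0.0849
low 0.085 0.11 603 [0.5664 0.1705] [0.1669 0.1246] 60.7 0.1042
up 0.03 0.2 1350 [ 0.5425 -0.1574] [0.1677 0.1252] 26.5 0.0851
up 0.06 0.085 855 [ 0.5425 -0.1574] [0.1677 0.1252] 26.5 0.0844
(198, 218) [0.4855 0.253  0.013 ]
(246, 223) [0.4708 0.1089 0.013 ]
(200, 203) [0.5311 0.2484 0.013 ]
(250, 207) [0.5193 0.0976 0.013 ]
lowfront [0.5275 0.098  0.054 ] seat [0.5652 0.1738 0.088 ]
bar [ 0.5427 -0.1545  0.072 ] front [ 0.4779 -0.1842  0.034 ] scene bar [ 0.5449 -0.1591  0.072 ] front [ 0.4763 -0.1918  0.034 ]
scene low front [0.534  0.1101 0.054 ] seat [0.5754 0.1687 0.088 ]
```

View pics/crop1.png

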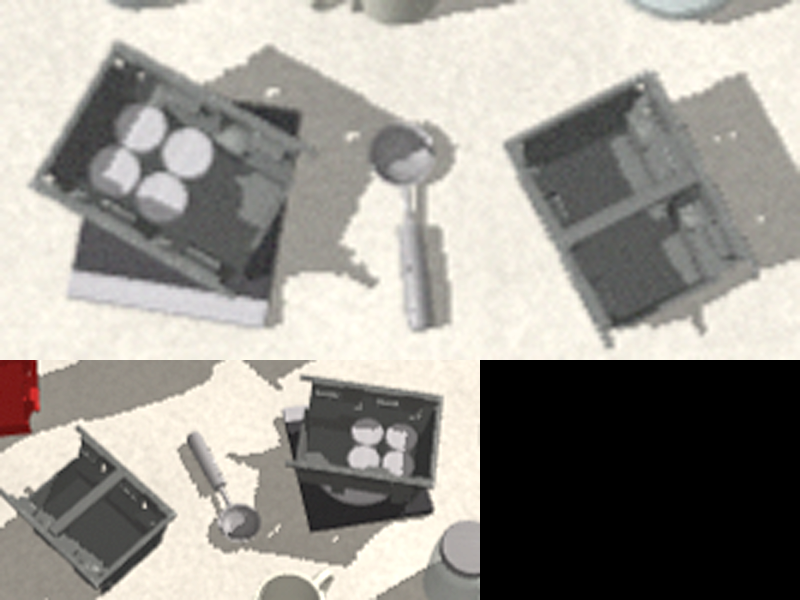

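The crop confirms it. The tote on the right, at top (337,196), has the bar and its low front points to the lower right. The pod tote's low front points right and down at (246,202), and the strip runs along (198,219)-(246,226). Next I need the base yaw and the bystander positions.

```bash
python3 - <<'E'
from h import *
im=cv2.imread('pics/top0.png')
eyes.snapshot('top')
for q,h in dict(mug=.09,sugar_jar=.11,bowl=.05,spoon=.01,tumbler=.155,carafe=.115).items():
    o=nets.place_of('top',q)[0];p=np.array(o['position'])*[560,420];print(q,p.round(),ray('top',*p,0).round(3),round(o['confidence'],2))
# bright strip pixels -> world
hsv=cv2.cvtColor(im,cv2.COLOR_BGR2HSV)
I=im.astype(int);sub=I[195:235,190:260]
print(I[200:232:2,215].tolist()); print(I[200:232:2,235].tolist())
E
```

```text
mug [283. 139.] [ 0.734 -0.003  0.   ] 0.6
sugar_jar [216. 136.] [0.744 0.208 0.   ] 0.68
bowl [137. 187.] [0.583 0.446 0.   ] 0.59
spoon [283. 201.] [ 0.541 -0.     0.   ] 0.85
tumbler [431. 185.] [ 0.59  -0.451  0.   ] 0.73
carafe [345. 136.] [ 0.746 -0.195  0.   ] 0.91
[[44, 43, 40], [40, 41, 41], [75, 76, 77], [89, 89, 88], [59, 57, 56], [55, 55, 54], [55, 53, 53], [55, 54, 56], [133, 131, 132], [136, 135, 135], [136, 134, 134], [127, 129, 131], [144, 151, 153], [142, 149, 151], [145, 150, 154], [145, 151, 155]]
[[54, 55, 56], [52, 54, 52], [56, 57, 58], [56, 56, 55], [55, 56, 56], [51, 51, 50], [40, 38, 40], [45, 47, 47], [73, 74, 73], [93, 95, 94], [132, 133, 134], [135, 133, 132], [137, 136, 137], [135, 142, 143], [142, 149, 153], [144, 151, 155]]
```

```bash
python3 - <<'E'
from h import *
g=cv2.cvtColor(cv2.imread('pics/top0.png'),cv2.COLOR_BGR2GRAY).astype(float)
pts=[]
for u in range(201,230):
    c=g[205:226,u];k=[i for i in range(20) if c[i]<95<=c[i+1]]
    if k: k=k[-1];pts.append(ray('top',u,205+k+(95-c[k])/(c[k+1]-c[k]),.013)[:2])
pts=np.array(pts,np.float32);
d=cv2.fitLine(pts,cv2.DIST_HUBER,0,.001,.001).ravel();print(len(pts),d)
yaw=np.degrees(np.arctan2(-d[0]*np.sign(d[1]),abs(d[1])));print('base yaw',yaw)
# inner strip edge is 55 mm before centre
n=np.array([np.cos(np.radians(yaw)),np.sin(np.radians(yaw))]);c=np.array([.5664,.1705]);print('dist axis-strip edge',(c-d[2:])@n)
E
```

```text
29 [0.15316242 0.988201   0.49658075 0.209817  ]
base yaw -8.810238
dist axis-strip edge 0.0750173424219727
```

```bash
R='x'; python3 -m pendant '[{"claw":0,"dx":40,"dy":-40,"dz":0,"twist":0},{"claw":0,"dx":75,"dy":-75,"dz":0,"twist":0},{"claw":0,"dx":110,"dy":-110,"dz":0,"twist":-0.05},{"claw":0,"dx":145,"dy":-145,"dz":0,"twist":-0.1},{"claw":0,"dx":180,"dy":-180,"dz":0,"twist":-0.17},{"claw":0,"dx":215,"dy":-215,"dz":0,"twist":-0.17},{"claw":0,"dx":250,"dy":-255,"dz":0,"twist":-0.17},{"claw":0,"dx":280,"dy":-290,"dz":0,"twist":-0.17}]' 20
python3 -m pendant '[{"claw":0,"dx":20,"dy":-20,"dz":0,"twist":0},{"claw":0,"dx":29,"dy":-29,"dz":-30,"twist":0},{"claw":0,"dx":29,"dy":-29,"dz":-60,"twist":0},{"claw":0,"dx":29,"dy":-29,"dz":-80,"twist":0},{"claw":0,"dx":29,"dy":-29,"dz":-80,"twist":0}]'
```

```text
clock: 1.85
tool_pos: [0.4863, 0.3007, 0.2389]
eef_rot: [0.251, 0.968, 0.0, 0.0]
contact_force: [-0.0, 0.5, 0.1]
opening: 0.298
finger_force: 0.0
clock: 2.35
tool_pos: [0.5124, 0.272, 0.1562]
eef_rot: [0.251, 0.968, -0.002, -0.002]
contact_force: [-0.7, -0.9, 0.7]
opening: 0.007
finger_force: 0.0
```

```bash
python3 -m pendant '[{"claw":0,"dx":0,"dy":0,"dz":-30,"twist":0},{"claw":0,"dx":0,"dy":0,"dz":-60,"twist":0},{"claw":0,"dx":0,"dy":0,"dz":-83,"twist":0},{"claw":0,"dx":0,"dy":0,"dz":-83,"twist":0}]'
python3 - <<'E'
import numpy as np
C=np.array([.5664,.1705]);S=np.array([.516,.270])
for D in np.linspace(0,69.5,17):
    a=np.radians(110-D);print(round(D*np.pi/180,3),((C+.095*np.array([np.cos(a),np.sin(a)])-S)*1000).round(1))
E
```

```text
clock: 2.75
tool_pos: [0.5128, 0.2728, 0.0743]
eef_rot: [0.251, 0.968, -0.001, -0.001]
contact_force: [-1.2, 0.6, 0.5]
opening: 0.007
finger_force: 0.0
0.0 [ 17.9 -10.2]
0.076 [24.8 -8. ]
0.152 [31.8 -6.3]
0.227 [38.9 -5.2]
0.303 [46.  -4.6]
0.379 [53.2 -4.5]
0.455 [60.4 -5. ]
0.531 [67.6 -6.1]
0.607 [74.6 -7.6]
0.682 [81.5 -9.7]
0.758 [ 88.2 -12.3]
0.834 [ 94.7 -15.5]
0.91 [100.9 -19. ]
0.986 [106.9 -23.1]
1.061 [112.5 -27.6]
1.137 [117.8 -32.5]
1.213 [122.6 -37.8]
```

```bash
python3 -m pendant '[{"claw":0,"dx":9,"dy":-5,"dz":0,"twist":0},{"claw":0,"dx":18,"dy":-10,"dz":0,"twist":0},{"claw":0,"dx":25,"dy":-8,"dz":0,"twist":-0.076},{"claw":0,"dx":32,"dy":-6,"dz":0,"twist":-0.152},{"claw":0,"dx":39,"dy":-5,"dz":0,"twist":-0.227},{"claw":0,"dx":46,"dy":-5,"dz":0,"twist":-0.303},{"claw":0,"dx":53,"dy":-5,"dz":0,"twist":-0.379},{"claw":0,"dx":60,"dy":-5,"dz":0,"twist":-0.455}]'
python3 - <<'E'
from h import *
im,d=eyes.snapshot('top');cv2.imwrite('pics/p1.png',cv2.resize(im[120:250,130:330],(800,520)))
P,u,v=cloud('top',d);H=hmap('top',d,.45,.7,.05,.3)
cv2.imwrite('pics/h1.png',H*1000)
E
```

```text
clock: 3.55
tool_pos: [0.5748, 0.2691, 0.0776]
eef_rot: [0.464, 0.886, 0.001, -0.0]
contact_force: [-3.1, 1.1, 1.1]
opening: 0.0
finger_force: 1.2[ WARN:0@0.811] global loadsave.cpp:1063 imwrite_ Unsupported depth image for selected encoder is fallbacked to CV_8U.
```

View pics/p1.png

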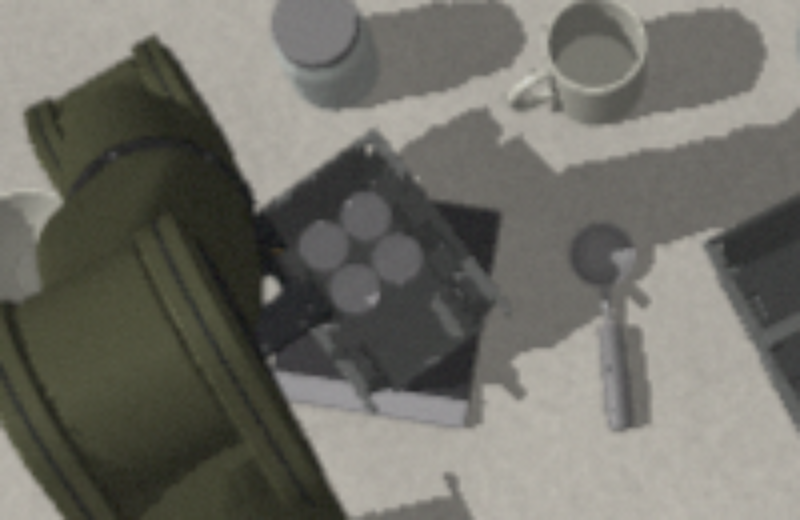

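```bash
python3 -m pendant '[{"claw":0,"dx":7,"dy":-1,"dz":0,"twist":-0.076},{"claw":0,"dx":14,"dy":-3,"dz":0,"twist":-0.152},{"claw":0,"dx":21,"dy":-5,"dz":0,"twist":-0.227},{"claw":0,"dx":28,"dy":-7,"dz":0,"twist":-0.303},{"claw":0,"dx":34,"dy":-10,"dz":0,"twist":-0.379},{"claw":0,"dx":40,"dy":-14,"dz":0,"twist":-0.455},{"claw":0,"dx":46,"dy":-18,"dz":0,"twist":-0.531},{"claw":0,"dx":52,"dy":-23,"dz":0,"twist":-0.606}]'
cat >> h.py <<'E'
def tote(c='top',d=None,lo=.085,hi=.103,box=(.45,.69,.06,.29)):
    if d is None: im,d=eyes.snapshot(c)
    P,u,v=cloud(c,d);x0,x1,y0,y1=box
    m=(P[:,2]>lo)&(P[:,2]<hi)&(P[:,0]>x0)&(P[:,0]<x1)&(P[:,1]>y0)&(P[:,1]<y1)
    return P[m]
E
python3 - <<'E'
from h import *
im,d=eyes.snapshot('top');np.save('d2.npy',d)
q=tote(d=d);H=np.zeros((480,460,3),np.uint8)
for x,y,_ in q: cv2.circle(H,(int((.29-y)*2000),int((.69-x)*2000)),2,(255,255,255),-1)
b=cv2.resize(im[140:240,170:260],(432,480));cv2.imwrite('pics/p2.png',np.hstack([H[:480,:360],b]))
E
```

```text
clock: 4.4
tool_pos: [0.6276, 0.2478, 0.0776]
eef_rot: [0.707, 0.708, 0.003, -0.001]
contact_force: [0.8, 3.3, -1.2]
opening: 0.01
finger_force: 2.1
```

View pics/p2.png

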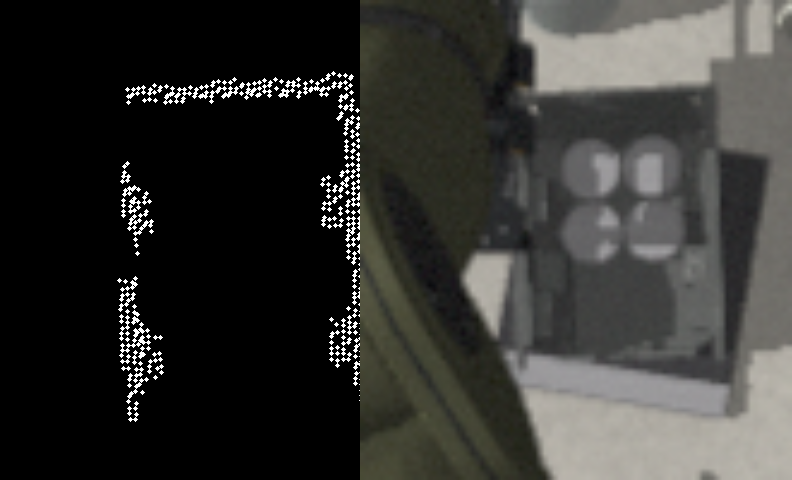

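The tote now stands within about 10° of square, with its front towards the strip at the bottom. I'll measure both yaws again from here.

```bash
cat >> h.py <<'E'
def baseyaw(im,us,v0=205,v1=226):
    g=cv2.cvtColor(im,cv2.COLOR_BGR2GRAY).astype(float);p=[]
    for u in us:
        c=g[v0:v1,u];k=[i for i in range(len(c)-1) if c[i]<95<=c[i+1]]
        if k: k=k[-1];p.append(ray('top',u,v0+k+(95-c[k])/(c[k+1]-c[k]),.013)[:2])
    d=cv2.fitLine(np.array(p,np.float32),cv2.DIST_HUBER,0,.001,.001).ravel()
    return np.degrees(np.arctan2(-d[0]*np.sign(d[1]),abs(d[1]))),d,len(p)
E
python3 - <<'E'
from h import *
im,d=eyes.snapshot('top');g=cv2.cvtColor(im,cv2.COLOR_BGR2GRAY)
q=tote(d=d);b=cv2.minAreaRect(q[:,:2].astype(np.float32));print(np.round(b[0],4),np.round(b[1],4),b[2],len(q))
# end wall line fit
e=q[(q[:,0]>.635)];l=cv2.fitLine(e[:,:2].astype(np.float32),cv2.DIST_HUBER,0,.001,.001).ravel();print('endwall yaw',np.degrees(np.arctan2(-l[0]*np.sign(l[1]),abs(l[1]))))
print(g[206:230,[205,215,225,235,243]].T.tolist())
for us in (range(204,243),range(206,222),range(224,243)): print(baseyaw(im,us,208,226))
E
```

```text
[0.566  0.1693] [0.1682 0.1241] 2.231330156326294 504
endwall yaw 1.698481
[[71, 70, 69, 69, 66, 56, 57, 90, 141, 152, 155, 156, 150, 154, 133, 158, 172, 176, 150, 136, 118, 85, 71, 49], [63, 62, 62, 65, 67, 66, 62, 75, 96, 136, 150, 156, 151, 153, 154, 148, 148, 165, 170, 169, 172, 174, 174, 174], [59, 64, 67, 66, 67, 62, 82, 89, 77, 66, 78, 140, 157, 156, 153, 154, 152, 138, 160, 173, 170, 168, 172, 172], [97, 84, 91, 99, 97, 97, 81, 95, 82, 63, 62, 64, 112, 144, 153, 151, 151, 154, 154, 140, 165, 174, 176, 171], [98, 97, 102, 99, 91, 75, 76, 75, 79, 70, 62, 62, 63, 77, 139, 154, 156, 153, 153, 154, 133, 160, 175, 172]]
(np.float32(-9.158988), array([0.15917455, 0.98725045, 0.4899276 , 0.1631628 ], dtype=float32), 39)
(np.float32(-8.420383), array([0.14643498, 0.9892203 , 0.49745214, 0.20953478], dtype=float32), 16)
(np.float32(-8.734628), array([0.15185821, 0.9884023 , 0.48806518, 0.1520204 ], dtype=float32), 19)
```

```bash
python3 -m pendant '[{"claw":0,"dx":5,"dy":-5,"dz":0,"twist":-0.076},{"claw":0,"dx":10,"dy":-10,"dz":0,"twist":-0.152},{"claw":0,"dx":10,"dy":-12,"dz":0,"twist":-0.152},{"claw":0,"dx":10,"dy":-12,"dz":0,"twist":-0.152},{"claw":0,"dx":10,"dy":-12,"dz":0,"twist":-0.152}]'
cat >> h.py <<'E'
def meas():
    im,d=eyes.snapshot('top');q=tote(d=d);b=cv2.minAreaRect(q[:,:2].astype(np.float32))
    print('rim',np.round(b[0],4),np.round(b[1],4),b[2],len(q))
    e=q[(q[:,0]>.625)&(q[:,1]<.205)&(q[:,1]>.115)];l=cv2.fitLine(e[:,:2].astype(np.float32),cv2.DIST_HUBER,0,.001,.001).ravel();print('endwall yaw',np.degrees(np.arctan2(-l[0]*np.sign(l[1]),abs(l[1]))))
    print('base',baseyaw(im,range(206,243),208,226));return im,d
E
python3 -c "
from h import *
meas()"
```

```text
clock: 5.0
tool_pos: [0.6391, 0.2352, 0.0777]
eef_rot: [0.757, 0.654, 0.004, 0.001]
contact_force: [4.4, 4.6, -1.4]
opening: 0.007
finger_force: 2.4
rim [0.5661 0.1691] [0.1247 0.1681] 82.47496795654297 517
endwall yaw -6.923726
base (np.float32(-8.938202), array([0.15536907, 0.9878565 , 0.49374586, 0.18634555], dtype=float32), 37)
```

```bash
python3 -m pendant '[{"claw":0,"dx":0,"dy":-1,"dz":0,"twist":0},{"claw":0,"dx":0,"dy":-2,"dz":0,"twist":0},{"claw":0,"dx":0,"dy":-2,"dz":0,"twist":0},{"claw":0,"dx":0,"dy":-2,"dz":0,"twist":0},{"claw":0,"dx":0,"dy":20,"dz":0,"twist":0},{"claw":0,"dx":0,"dy":40,"dz":0,"twist":0},{"claw":0,"dx":0,"dy":40,"dz":0,"twist":0}]'
python3 -c "
from h import *
meas()"
```

```text
clock: 5.75
tool_pos: [0.635, 0.278, 0.0761]
eef_rot: [0.756, 0.655, 0.001, -0.001]
contact_force: [0.0, -0.0, -0.2]
opening: 0.006
finger_force: 0.0
rim [0.5658 0.1698] [0.1249 0.1675] 82.21857452392578 612
endwall yaw -7.4264274
base (np.float32(-9.007118), array([0.15655717, 0.9876689 , 0.49378356, 0.18634656], dtype=float32), 37)
```

```bash
python3 -m pendant '[{"claw":0,"dx":0,"dy":-20,"dz":0,"twist":0},{"claw":0,"dx":0,"dy":-38,"dz":0,"twist":0},{"claw":0,"dx":0,"dy":-42,"dz":0,"twist":0},{"claw":0,"dx":0,"dy":-44,"dz":0,"twist":0},{"claw":0,"dx":0,"dy":-44,"dz":0,"twist":0},{"claw":0,"dx":0,"dy":-20,"dz":0,"twist":0},{"claw":0,"dx":0,"dy":10,"dz":0,"twist":0},{"claw":0,"dx":0,"dy":10,"dz":0,"twist":0}]'
python3 -c "
from h import *
meas();meas()"
```

```text
clock: 6.6
tool_pos: [0.6354, 0.2857, 0.0757]
eef_rot: [0.757, 0.653, 0.001, -0.001]
contact_force: [-1.2, 1.5, -0.0]
opening: 0.005
finger_force: 0.0
rim [0.5664 0.1695] [0.1248 0.1683] 76.87950134277344 623
endwall yaw -12.784567
base (np.float32(-9.049179), array([0.15728217, 0.9875537 , 0.4936133 , 0.18454367], dtype=float32), 37)
rim [0.566  0.1698] [0.1252 0.1686] 76.49187469482422 616
endwall yaw -13.528205
base (np.float32(-8.941158), array([0.15542006, 0.98784846, 0.49373743, 0.18454635], dtype=float32), 37)
```

The last push came in too fast and overshot to −13.3° (base −9.0°). I'll push it back slowly at the front end.

```bash
python3 -m pendant '[{"claw":0,"dx":-40,"dy":0,"dz":0,"twist":0},{"claw":0,"dx":-80,"dy":0,"dz":0,"twist":0},{"claw":0,"dx":-120,"dy":0,"dz":0,"twist":0},{"claw":0,"dx":-120,"dy":-10,"dz":0,"twist":0},{"claw":0,"dx":-120,"dy":-20,"dz":0,"twist":0},{"claw":0,"dx":-120,"dy":-26,"dz":0,"twist":0},{"claw":0,"dx":-120,"dy":-26,"dz":0,"twist":0}]'
python3 -m pendant '[{"claw":0,"dx":0,"dy":-1,"dz":0,"twist":0},{"claw":0,"dx":0,"dy":-2,"dz":0,"twist":0},{"claw":0,"dx":0,"dy":-3,"dz":0,"twist":0},{"claw":0,"dx":0,"dy":-4,"dz":0,"twist":0},{"claw":0,"dx":0,"dy":-4,"dz":0,"twist":0}]'
python3 -c "
from h import *
meas()"
```

```text
clock: 7.4
tool_pos: [0.517, 0.2568, 0.0761]
eef_rot: [0.759, 0.651, 0.001, -0.001]
contact_force: [-1.5, 3.5, 0.9]
opening: 0.008
finger_force: 1.5
clock: 7.9
tool_pos: [0.5162, 0.2557, 0.076]
eef_rot: [0.758, 0.652, 0.001, -0.002]
contact_force: [-4.0, 8.2, 2.2]
opening: 0.005
finger_force: 3.7
rim [0.5659 0.1696] [0.1249 0.1686] 78.38317108154297 518
endwall yaw -11.555749
base (np.float32(-10.344879), array([0.17957282, 0.9837447 , 0.4932753 , 0.18633702], dtype=float32), 37)
```

```bash
python3 -m pendant '[{"claw":0,"dx":0,"dy":-0.5,"dz":0,"twist":0},{"claw":0,"dx":0,"dy":-1,"dz":0,"twist":0},{"claw":0,"dx":0,"dy":-1.5,"dz":0,"twist":0},{"claw":0,"dx":0,"dy":-2,"dz":0,"twist":0},{"claw":0,"dx":0,"dy":-2,"dz":0,"twist":0}]'
python3 -c "
from h import *
meas()"
```

```text
clock: 8.45
tool_pos: [0.5153, 0.2549, 0.076]
eef_rot: [0.758, 0.653, 0.001, -0.003]
contact_force: [-5.2, 10.9, 3.5]
opening: 0.006
finger_force: 4.6
rim [0.5663 0.1694] [0.1249 0.1682] 79.1651611328125 497
endwall yaw -10.932788
base (np.float32(-9.2446165), array([0.16064985, 0.9870115 , 0.4892078 , 0.15834083], dtype=float32), 37)
```

```bash
python3 -m pendant '[{"claw":0,"dx":0,"dy":-0.5,"dz":0,"twist":0},{"claw":0,"dx":0,"dy":-1,"dz":0,"twist":0},{"claw":0,"dx":0,"dy":-1.5,"dz":0,"twist":0},{"claw":0,"dx":0,"dy":-2,"dz":0,"twist":0},{"claw":0,"dx":0,"dy":-2,"dz":0,"twist":0},{"claw":0,"dx":0,"dy":-2,"dz":0,"twist":0}]'
python3 -c "
from h import *
meas();meas()"
```

```text
clock: 9.1
tool_pos: [0.5144, 0.2538, 0.0759]
eef_rot: [0.757, 0.653, 0.001, -0.003]
contact_force: [-7.2, 12.5, 3.3]
opening: 0.003
finger_force: 5.3
rim [0.5669 0.1691] [0.1245 0.1669] 79.85599517822266 504
endwall yaw -9.749826
base (np.float32(-9.561388), array([0.16610424, 0.9861082 , 0.49177495, 0.17399383], dtype=float32), 37)
rim [0.5667 0.1689] [0.1236 0.1681] 80.3633804321289 504
endwall yaw -9.50202
base (np.float32(-9.628168), array([0.16725345, 0.98591393, 0.49172956, 0.1739929 ], dtype=float32), 37)
```

```bash
python3 -m pendant '[{"claw":0,"dx":0,"dy":4,"dz":0,"twist":0},{"claw":0,"dx":0,"dy":15,"dz":0,"twist":0},{"claw":0,"dx":0,"dy":35,"dz":20,"twist":0},{"claw":0,"dx":0,"dy":35,"dz":60,"twist":-0.15},{"claw":0.5,"dx":0,"dy":35,"dz":100,"twist":-0.3},{"claw":0.5,"dx":0,"dy":35,"dz":140,"twist":-0.45},{"claw":0.5,"dx":0,"dy":35,"dz":165,"twist":-0.6},{"claw":0.5,"dx":0,"dy":35,"dz":165,"twist":-0.75}]'
python3 -m pendant '[{"claw":0.5,"dx":0,"dy":-40,"dz":0,"twist":-0.13},{"claw":0.5,"dx":0,"dy":-80,"dz":0,"twist":-0.26},{"claw":0.5,"dx":0,"dy":-120,"dz":0,"twist":-0.39},{"claw":0.5,"dx":0,"dy":-160,"dz":0,"twist":-0.52},{"claw":0.5,"dx":5,"dy":-200,"dz":0,"twist":-0.65},{"claw":0.5,"dx":10,"dy":-240,"dz":0,"twist":-0.78},{"claw":0.5,"dx":15,"dy":-280,"dz":0,"twist":-0.91},{"claw":0.5,"dx":20,"dy":-320,"dz":0,"twist":-1.04}]'
python3 -c "
from h import *
meas();meas()
print(r.get_state()['q'].round(2) if hasattr(r.get_state()['q'],'round') else r.get_state()['q'])"
```

```text
clock: 10.0
tool_pos: [0.5199, 0.2837, 0.2452]
eef_rot: [0.946, 0.325, 0.005, 0.0]
contact_force: [0.1, 0.8, 0.3]
opening: 0.345
finger_force: 0.0
clock: 10.8
tool_pos: [0.5366, -0.039, 0.2413]
eef_rot: [0.982, -0.187, 0.001, 0.001]
contact_force: [0.2, -1.0, 0.9]
opening: 0.503
finger_force: 0.0
rim [0.5728 0.1688] [0.1242 0.1561] 80.00333404541016 396
endwall yaw -9.358087Traceback (most recent call last):
  File "<string>", line 3, in <module>
    meas();meas()
    ~~~~^^
  File "h.py", line 31, in meas
    print('base',baseyaw(im,range(206,243),208,226));return im,d
                 ~~~~~~~^^^^^^^^^^^^^^^^^^^^^^^^^^^
  File "h.py", line 25, in baseyaw
    d=cv2.fitLine(np.array(p,np.float32),cv2.DIST_HUBER,0,.001,.001).ravel()
      ~~~~~~~~~~~^^^^^^^^^^^^^^^^^^^^^^^^^^^^^^^^^^^^^^^^^^^^^^^^^^^
cv2.error: OpenCV(4.12.0) /io/opencv/modules/imgproc/src/linefit.cpp:618: error: (-215:Assertion failed) npoints2 >= 0 || npoints3 >= 0 in function 'fitLine'
```

```bash
python3 -m pendant '[{"claw":0.5,"dx":2,"dy":-30,"dz":-20,"twist":-0.13},{"claw":0.5,"dx":4,"dy":-60,"dz":-40,"twist":-0.26},{"claw":0.5,"dx":6,"dy":-90,"dz":-60,"twist":-0.39},{"claw":0.5,"dx":6,"dy":-118,"dz":-80,"twist":-0.52},{"claw":0.5,"dx":6,"dy":-118,"dz":-100,"twist":-0.65},{"claw":0.5,"dx":6,"dy":-118,"dz":-110,"twist":-0.733},{"claw":0.5,"dx":6,"dy":-118,"dz":-110,"twist":-0.733}]'
python3 - <<'E'
from h import *
print(np.round(r.get_state()['q'],2),r.get_state()['eef_rot'])
im,d=eyes.snapshot('scene');b=cv2.resize(im[180:300,180:380],(800,480));cv2.imwrite('pics/g1.png',np.clip(b*1.5,0,255).astype(np.uint8))
E
```

```text
clock: 11.55
tool_pos: [0.5413, -0.1548, 0.1295]
eef_rot: [0.852, -0.524, -0.001, 0.001]
contact_force: [-0.4, -0.1, -0.1]
opening: 0.496
finger_force: 0.0
[-0.2   0.9   0.74  1.88 -0.9   0.74 -1.61] [ 0.85165602 -0.52409908 -0.0008663   0.00118954]
```

View pics/g1.png

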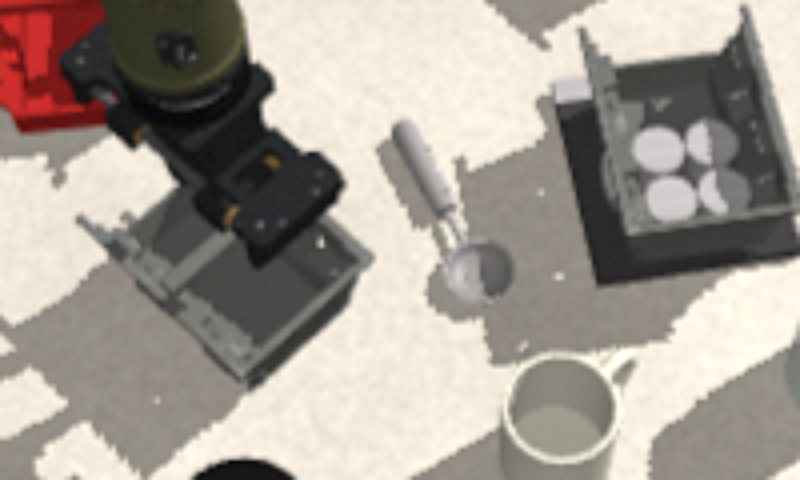

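```bash
python3 -m pendant '[{"claw":0.5,"dx":1,"dy":-2,"dz":-30,"twist":0},{"claw":0.5,"dx":1,"dy":-2,"dz":-55,"twist":0},{"claw":0.5,"dx":1,"dy":-2,"dz":-75,"twist":0},{"claw":0.5,"dx":1,"dy":-2,"dz":-76,"twist":0},{"claw":0,"dx":1,"dy":-2,"dz":-76,"twist":0},{"claw":0,"dx":1,"dy":-2,"dz":-76,"twist":0},{"claw":0,"dx":1,"dy":-2,"dz":-76,"twist":0},{"claw":0,"dx":1,"dy":-2,"dz":-76,"twist":0}]' 40
python3 -m pendant '[{"claw":0,"dx":0,"dy":0,"dz":0,"twist":0},{"claw":0,"dx":0,"dy":0,"dz":0,"twist":0},{"claw":0,"dx":0,"dy":0,"dz":0,"twist":0}]'
```

```text
clock: 12.4
tool_pos: [0.543, -0.1563, 0.0556]
eef_rot: [0.852, -0.523, 0.001, 0.0]
contact_force: [-3.5, -2.0, 3.1]
opening: 0.163
finger_force: 1.6
clock: 12.7
tool_pos: [0.543, -0.1563, 0.0556]
eef_rot: [0.852, -0.524, 0.0, 0.0]
contact_force: [-1.6, -1.2, 5.7]
opening: 0.154
finger_force: 40.0
```

```bash
python3 -m pendant '[{"claw":0,"dx":0,"dy":0,"dz":10,"twist":0},{"claw":0,"dx":0,"dy":0,"dz":30,"twist":0},{"claw":0,"dx":0,"dy":0,"dz":55,"twist":0},{"claw":0,"dx":0,"dy":0,"dz":80,"twist":0},{"claw":0,"dx":0,"dy":0,"dz":110,"twist":0},{"claw":0,"dx":0,"dy":0,"dz":140,"twist":0},{"claw":0,"dx":0,"dy":0,"dz":165,"twist":0},{"claw":0,"dx":0,"dy":0,"dz":180,"twist":0}]'
python3 -m pendant '[{"claw":0,"dx":0,"dy":15,"dz":0,"twist":0.1},{"claw":0,"dx":1,"dy":35,"dz":0,"twist":0.22},{"claw":0,"dx":2,"dy":55,"dz":0,"twist":0.34},{"claw":0,"dx":4,"dy":75,"dz":0,"twist":0.46},{"claw":0,"dx":6,"dy":95,"dz":0,"twist":0.58},{"claw":0,"dx":8,"dy":115,"dz":0,"twist":0.7},{"claw":0,"dx":10,"dy":135,"dz":0,"twist":0.82},{"claw":0,"dx":12,"dy":150,"dz":0,"twist":0.94}]'
python3 -m pendant '[{"claw":0,"dx":1,"dy":15,"dz":0,"twist":0.12},{"claw":0,"dx":2,"dy":30,"dz":0,"twist":0.24},{"claw":0,"dx":4,"dy":50,"dz":0,"twist":0.36},{"claw":0,"dx":6,"dy":70,"dz":0,"twist":0.48},{"claw":0,"dx":8,"dy":90,"dz":0,"twist":0.6},{"claw":0,"dx":9,"dy":110,"dz":0,"twist":0.72},{"claw":0,"dx":10,"dy":125,"dz":0,"twist":0.84},{"claw":0,"dx":10,"dy":130,"dz":0,"twist":0.94}]'
```

```text
clock: 13.5
tool_pos: [0.5432, -0.1558, 0.2369]
eef_rot: [0.852, -0.524, 0.001, -0.0]
contact_force: [-0.1, 0.3, -3.4]
opening: 0.153
finger_force: 40.0
clock: 14.3
tool_pos: [0.5544, -0.0038, 0.2347]
eef_rot: [0.997, -0.078, -0.001, -0.0]
contact_force: [-0.2, 0.2, -2.9]
opening: 0.151
finger_force: 40.0
clock: 15.1
tool_pos: [0.5643, 0.1268, 0.2346]
eef_rot: [0.924, 0.383, -0.0, -0.001]
contact_force: [-0.7, 0.3, -3.1]
opening: 0.15
finger_force: 40.0
```

```bash
python3 -m pendant '[{"claw":0,"dx":0,"dy":10,"dz":0,"twist":0.12},{"claw":0,"dx":1,"dy":20,"dz":0,"twist":0.24},{"claw":0,"dx":2,"dy":30,"dz":0,"twist":0.36},{"claw":0,"dx":2,"dy":38,"dz":0,"twist":0.48},{"claw":0,"dx":2,"dy":43,"dz":0,"twist":0.58},{"claw":0,"dx":2,"dy":43,"dz":0,"twist":0.62},{"claw":0,"dx":2,"dy":43,"dz":0,"twist":0.62},{"claw":0,"dx":2,"dy":43,"dz":0,"twist":0.62}]'
python3 - <<'E'
from h import *
print(r.get_state()['eef_rot'],r.get_state()['tool_pos'])
im,d=eyes.snapshot('top');s,ds=eyes.snapshot('scene');np.save('dt.npy',d);np.save('ds.npy',ds)
P,u,v=cloud('top',d)
m=(abs(P[:,0]-.566)<.13)&(abs(P[:,1]-.17)<.13)&(P[:,2]>.2);print(np.histogram(P[m][:,2],bins=np.arange(.2,.34,.01)))
o=np.zeros((600,800,3),np.uint8);o[:,:400]=cv2.resize(im[130:250,170:250],(400,600));o[:,400:]=cv2.resize(s[140:260,300:380],(400,600));cv2.imwrite('pics/a1.png',np.clip(o*1.4,0,255).astype(np.uint8))
E
```

```text
clock: 15.9
tool_pos: [0.5667, 0.1668, 0.2347]
eef_rot: [0.766, 0.643, -0.0, 0.0]
contact_force: [0.3, -0.3, -2.5]
opening: 0.157
finger_force: 40.0
[ 7.66007821e-01  6.42831084e-01 -4.42061000e-04  1.45600220e-04] [0.56665344 0.16678185 0.23470844]
(array([ 30,  68,  65,   8,  79, 314,   7,   0,   0,   0,  15,  66,  53,
        91]), array([0.2 , 0.21, 0.22, 0.23, 0.24, 0.25, 0.26, 0.27, 0.28, 0.29, 0.3 ,
       0.31, 0.32, 0.33, 0.34]))
```

View pics/a1.png

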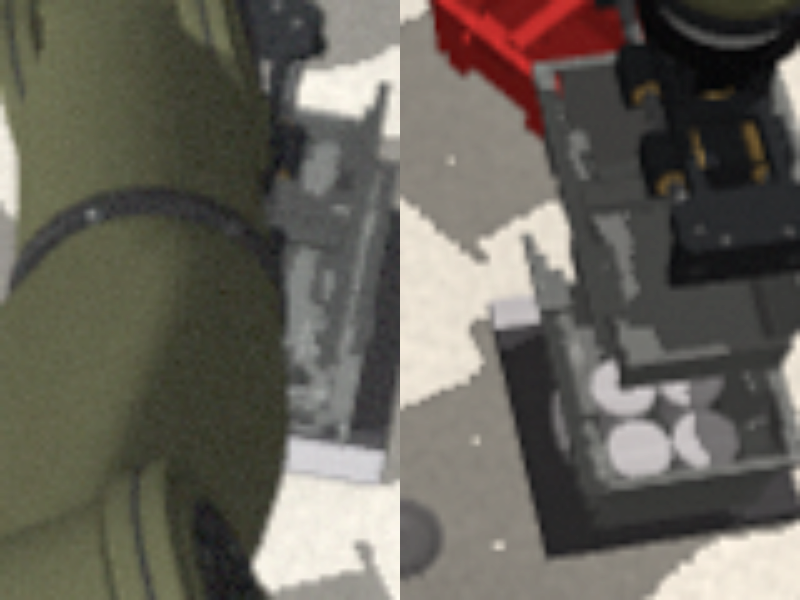

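The upper tote hangs with its high end towards the robot and its low front on the far side, above the lower tote. Now I'll measure its rim from both cameras.

```bash
cat > ru.py <<'E'
from h import *
import sys
def fit(T,th0,lo,hi,C,half=.095,hw=.07):
    # outer-edge estimate in rotated frame: long sides (y extent) and end wall
    for n,d in T:
        P,u,v=cloud(n,d);R=np.array([[np.cos(th0),np.sin(th0)],[-np.sin(th0),np.cos(th0)]])
        L=(P[:,:2]-C)@R.T;m=(abs(L[:,0])<half)&(abs(L[:,1])<hw)&(P[:,2]>lo)&(P[:,2]<hi)
        L=L[m];Z=P[m,2]
        for nm,k in (('y-',(L[:,1]<-.05)&(abs(L[:,0])<.07)),('y+',(L[:,1]>.05)&(abs(L[:,0])<.07)),('x-',(L[:,0]<-.07)&(abs(L[:,1])<.05)),('x+',(L[:,0]>.07)&(abs(L[:,1])<.05))):
            q=L[k]
            if len(q)<8: continue
            a=0 if nm[0]=='y' else 1;b=1-a
            p=np.polyfit(q[:,a],q[:,b],1);print(n,nm,len(q),'pos %.4f tilt %.2f deg z %.4f'%(p[1]*1,np.degrees(np.arctan(p[0])),np.median(Z[k])),'min/max along %.3f %.3f'%(q[:,a].min(),q[:,a].max()))
E
python3 - <<'E'
from ru import *
T=[('top',np.load('dt.npy')),('scene',np.load('ds.npy'))]
th=np.radians(-9.5);C=np.array([.566,.1695])
print('upper');fit(T,th,.245,.262,C)
print('lower');fit(T,th,.088,.104,C)
E
```

```text
upper
top y- 256 pos -0.0603 tilt 0.18 deg z 0.2542 min/max along -0.069 0.070
scene y- 235 pos -0.0588 tilt -0.04 deg z 0.2548 min/max along -0.070 0.070
scene y+ 89 pos 0.0556 tilt -0.94 deg z 0.2546 min/max along -0.055 0.070
scene x- 54 pos -0.0769 tilt -0.46 deg z 0.2526 min/max along -0.049 -0.022
lower
top y- 167 pos -0.0573 tilt -0.64 deg z 0.0948 min/max along -0.069 0.070
scene y- 161 pos -0.0553 tilt -0.14 deg z 0.0956 min/max along -0.070 0.070
scene y+ 62 pos 0.0572 tilt 1.08 deg z 0.0946 min/max along 0.027 0.070
scene x+ 99 pos 0.0820 tilt 0.84 deg z 0.0956 min/max along -0.049 0.050
```

```bash
python3 -m pendant '[{"claw":0,"dx":-0.5,"dy":2.7,"dz":0,"twist":0},{"claw":0,"dx":-0.5,"dy":2.7,"dz":-15,"twist":0},{"claw":0,"dx":-0.5,"dy":2.7,"dz":-30,"twist":0},{"claw":0,"dx":-0.5,"dy":2.7,"dz":-45,"twist":0},{"claw":0,"dx":-0.5,"dy":2.7,"dz":-58,"twist":0},{"claw":0,"dx":-0.5,"dy":2.7,"dz":-68,"twist":0},{"claw":0,"dx":-0.5,"dy":2.7,"dz":-68,"twist":0},{"claw":0,"dx":-0.5,"dy":2.7,"dz":-68,"twist":0}]'
python3 - <<'E'
from ru import *
T=[(n,eyes.snapshot(n)[1]) for n in('top','scene')]
th=np.radians(-9.9);C=np.array([.566,.1695])
print('upper');fit(T,th,.178,.194,C)
print('lower');fit(T,th,.088,.104,C)
E
```

```text
clock: 16.8
tool_pos: [0.5667, 0.1699, 0.1669]
eef_rot: [0.766, 0.643, 0.0, 0.0]
contact_force: [-1.2, -0.3, -3.2]
opening: 0.151
finger_force: 40.0
upper
top y- 203 pos -0.0582 tilt 0.21 deg z 0.1864 min/max along -0.069 0.070
top x- 18 pos -0.0797 tilt 0.49 deg z 0.1867 min/max along -0.048 -0.031
scene y- 183 pos -0.0565 tilt 0.14 deg z 0.1875 min/max along -0.069 0.069
scene y+ 102 pos 0.0580 tilt -1.06 deg z 0.1874 min/max along -0.055 0.070
scene x- 48 pos -0.0762 tilt 0.64 deg z 0.1846 min/max along -0.050 -0.020
lower
top y- 150 pos -0.0577 tilt 0.04 deg z 0.0944 min/max along -0.070 0.069
scene y- 157 pos -0.0553 tilt 0.05 deg z 0.0959 min/max along -0.070 0.069
scene y+ 31 pos 0.0658 tilt -6.18 deg z 0.0945 min/max along 0.045 0.070
scene x+ 99 pos 0.0819 tilt 0.55 deg z 0.0957 min/max along -0.050 0.049
```

```bash
python3 -m pendant '[{"claw":0,"dx":0,"dy":0,"dz":-5,"twist":0},{"claw":0,"dx":0,"dy":0,"dz":-10,"twist":0},{"claw":0,"dx":0,"dy":0,"dz":-15,"twist":0},{"claw":0,"dx":0,"dy":0,"dz":-18,"twist":0},{"claw":0,"dx":0,"dy":0,"dz":-19,"twist":0},{"claw":0,"dx":0,"dy":0,"dz":-20,"twist":0},{"claw":0,"dx":0,"dy":0,"dz":-20.5,"twist":0},{"claw":0,"dx":0,"dy":0,"dz":-21,"twist":0}]'
python3 -m pendant '[{"claw":0,"dx":0,"dy":0,"dz":-0.5,"twist":0},{"claw":0,"dx":0,"dy":0,"dz":-1,"twist":0},{"claw":0,"dx":0,"dy":0,"dz":-1.5,"twist":0},{"claw":0,"dx":0,"dy":0,"dz":-2,"twist":0},{"claw":0,"dx":0,"dy":0,"dz":-2,"twist":0}]'
```

```text
clock: 17.7
tool_pos: [0.5666, 0.1699, 0.1458]
eef_rot: [0.766, 0.643, 0.0, 0.0]
contact_force: [-1.0, -1.4, -2.6]
opening: 0.149
finger_force: 40.0
clock: 18.2
tool_pos: [0.5664, 0.1699, 0.1437]
eef_rot: [0.766, 0.643, -0.0, 0.0]
contact_force: [-0.2, -0.7, -2.3]
opening: 0.155
finger_force: 40.0
```

Not seated yet, since the wrist still carries the weight. I'll continue slowly.

```bash
python3 -m pendant '[{"claw":0,"dx":0,"dy":0,"dz":-0.5,"twist":0},{"claw":0,"dx":0,"dy":0,"dz":-1,"twist":0},{"claw":0,"dx":0,"dy":0,"dz":-1.5,"twist":0},{"claw":0,"dx":0,"dy":0,"dz":-1.5,"twist":0}]'
python3 -m pendant '[{"claw":0,"dx":0,"dy":0,"dz":-0.5,"twist":0},{"claw":0,"dx":0,"dy":0,"dz":-1,"twist":0},{"claw":0,"dx":0,"dy":0,"dz":-1,"twist":0}]'
```

```text
clock: 18.6
tool_pos: [0.5666, 0.1699, 0.1433]
eef_rot: [0.766, 0.643, 0.0, 0.0]
contact_force: [-2.3, -0.0, 6.2]
opening: 0.151
finger_force: 40.0
clock: 18.9
tool_pos: [0.5666, 0.1699, 0.1432]
eef_rot: [0.766, 0.643, 0.001, 0.0]
contact_force: [-4.3, -1.0, 12.9]
opening: 0.149
finger_force: 40.0
```

```bash
python3 -m pendant '[{"claw":0,"dx":0,"dy":0,"dz":1.5,"twist":0},{"claw":0,"dx":0,"dy":0,"dz":1.5,"twist":0},{"claw":0.2,"dx":0,"dy":0,"dz":1.5,"twist":0},{"claw":0.35,"dx":0,"dy":0,"dz":1.5,"twist":0},{"claw":0.45,"dx":0,"dy":0,"dz":1.5,"twist":0},{"claw":0.45,"dx":0,"dy":0,"dz":1.5,"twist":0},{"claw":0.45,"dx":0,"dy":0,"dz":1.5,"twist":0}]'
python3 -m pendant '[{"claw":0.45,"dx":0,"dy":0,"dz":10,"twist":0},{"claw":0.45,"dx":0,"dy":0,"dz":25,"twist":0},{"claw":0.45,"dx":0,"dy":0,"dz":45,"twist":0},{"claw":0.45,"dx":0,"dy":0,"dz":75,"twist":0},{"claw":0.45,"dx":0,"dy":0,"dz":105,"twist":0},{"claw":0.45,"dx":0,"dy":0,"dz":130,"twist":0}]'
python3 -m pendant '[{"claw":0.45,"dx":-20,"dy":40,"dz":0,"twist":0},{"claw":0.45,"dx":-40,"dy":80,"dz":0,"twist":0},{"claw":0.45,"dx":-60,"dy":120,"dz":0,"twist":0},{"claw":0.45,"dx":-80,"dy":160,"dz":0,"twist":0},{"claw":0.45,"dx":-100,"dy":200,"dz":0,"twist":0},{"claw":0.45,"dx":-120,"dy":240,"dz":0,"twist":0},{"claw":0.45,"dx":-120,"dy":240,"dz":0,"twist":0}]'
python3 - <<'E'
from ru import *
im,d=eyes.snapshot('top');s,ds=eyes.snapshot('scene')
th=np.radians(-9.9);C=np.array([.566,.1695])
print('upper');fit([('top',d),('scene',ds)],th,.155,.172,C)
try: print(baseyaw(im,range(206,243),208,226))
except Exception as e: print('no base')
o=np.zeros((520,800,3),np.uint8);o[:,:400]=cv2.resize(im[140:244,180:260],(400,520));o[:,400:]=cv2.resize(s[156:260,310:390],(400,520));cv2.imwrite('pics/e1.png',np.clip(o*1.4,0,255).astype(np.uint8))
E
```

```text
clock: 19.6
tool_pos: [0.5665, 0.1699, 0.1426]
eef_rot: [0.766, 0.643, -0.0, 0.0]
contact_force: [0.2, 0.2, 0.3]
opening: 0.448
finger_force: 0.0
clock: 20.2
tool_pos: [0.5668, 0.1699, 0.2752]
eef_rot: [0.766, 0.643, 0.001, 0.0]
contact_force: [-0.5, 0.1, -0.4]
opening: 0.451
finger_force: 0.0
clock: 20.9
tool_pos: [0.4409, 0.4181, 0.273]
eef_rot: [0.762, 0.648, 0.001, -0.003]
contact_force: [-0.1, 0.5, -0.2]
opening: 0.45
finger_force: 0.0
upper
top y- 196 pos -0.0583 tilt 0.26 deg z 0.1632 min/max along -0.070 0.070
top y+ 186 pos 0.0554 tilt -0.05 deg z 0.1628 min/max along -0.069 0.070
top x- 94 pos -0.0797 tilt -0.07 deg z 0.1628 min/max along -0.049 0.048
scene y- 179 pos -0.0566 tilt 0.00 deg z 0.1634 min/max along -0.070 0.070
scene y+ 202 pos 0.0566 tilt -0.36 deg z 0.1634 min/max along -0.069 0.069
scene x- 145 pos -0.0769 tilt 0.09 deg z 0.1617 min/max along -0.048 0.049
(np.float32(-17.789762), array([0.3055252 , 0.95218396, 0.48546362, 0.1708911 ], dtype=float32), 37)
```

View pics/e1.png

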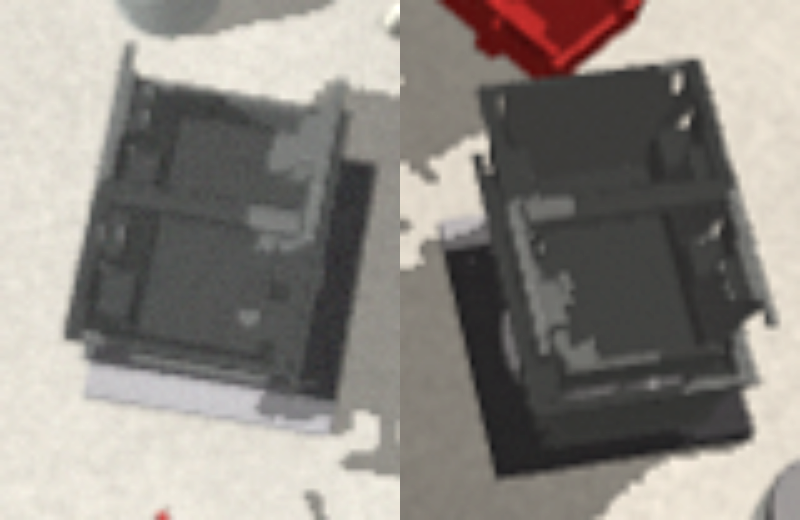

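The upper tote sits level: its rim reads about 0.163 m all round, against 0.164 m expected. Its low front is on the far side and the stack is aligned with the base to within about 1°. The arm is clear, so I'm handing in.

```bash
python3 -c "
from plant import r
print(r.finish_job())"
```

```text
the job is handed in; nothing more can be done
None
```

The job is handed in: the pod tote is turned to within about 1° of square over the bright strip. The empty tote is stacked level on the ledges with its low front on the far side, and no bystander was deliberately moved. I used about 21 s of the 64 s.

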